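Tip the catch pan of rejected bars over the scrap bin's rim

TASK

Empty the metal catch pan of its three black test bars into the blue scrap bin: carry it, without spilling, by the red grip over its load, hook its lip over the long bin rim that faces it (the robot's right), let its back down on the worktop so that it leans there, still loaded, and let go. Then take it by the black tipping bar at its back and swing it up and over with the lip bearing on the rim as the pivot, until all the bars have slid into the bin. Swing the empty pan back down and leave it leaning, hooked on the rim as before; do not push the other things on the bench about.

Things in the scene. Friction and masses are not known exactly. Their poses are not given: they have to be found in the camera images.
- pan: bare metal catch pan, 0.32 kg, open at top and front. Origin: under its centre, table level. x: width (184 over the lugs), +y: to the hooked front, z up. Floor 15 up, y -58 to +73. Back wall outer face y -61, walls 42 high, sides falling to 27 at the front. Lip on the rim and back edge on the worktop, it leans 24 to 26 degrees, front up. Bars slide at 26 to 36 degrees of forward tilt
- lip (a point): centre of the curl of the hooked lip along the pan's front edge, at pan (0, 73, 5): the pan floor runs on over it (underside 7 above this point) and curls down in front to 4 below this point, inner radius 7, sheet 3, 160 long in x; open to below and behind. Hooked, this point lies about 2 below the centre of the bin's rim bead
- bail_grip (a point): centre of the red carrying grip: round, diameter 13, 70 long along pan x, at pan (0, -6, 88), on a fixed steel bail that arches over the pan; near the pan's balance point, so the pan hangs about level from it and can turn in the fingers about the grip's axis. 66 free height to the pan floor below
- tip_bar (a point): centre of the black rubber-sleeved tipping bar behind the pan: round, diameter 12, 70 long along pan x, at pan (0, -98, 70), 31 clear of the back wall, on two brackets at x +-58. The pan can turn in the fingers about it
- scrap_bin: blue scrap bin, fixed to the worktop, 250 x 150 over the rim's centre lines, 65 high over all, open at the top; walls 4 thick with a round bead (diameter 10) along the rim. Origin: centre of its underside. x along its length, -y is the side of the rim to be used, z up
- rim (a point): centre of the bead of the long rim to be used, mid-length, 60 above the worktop; at bin (0, -75, 60); the bead runs 250 along bin x; the inside of the bin is towards bin +y
- bin_floor (a point): centre of the bin's inner floor, 7 above the worktop; the inside measures 246 x 146
- bar_1_mid (a point): one of three black rejected test bars in the pan, 150 x 20 x 8, 30 g; its middle, half-way up; it lies roughly along the pan's x
- bar_2_mid (a point): one of three black rejected test bars in the pan, 150 x 20 x 8, 30 g; its middle, half-way up; it lies roughly along the pan's x
- bar_3_mid (a point): one of three black rejected test bars in the pan, 150 x 20 x 8, 30 g; its middle, half-way up; it lies roughly along the pan's x
- good_bar_1: white test bar 20x150x12, lies at the left front; leave alone
- good_bar_2: white test bar 20x150x12, lies at the left front; leave alone
- calliper: calliper 71x200x12, at the left; leave alone
- timer: white bench timer 62x62x19, behind the work; leave alone
- marker: marker with blue cap 17x135x17, at the right front; leave alone
- piston_rod: steel piston rod 18x178x18, behind at the right; leave alone
- jar: orange jar with blue lid, 57 across, 82 high, at the right; leave alone
- tape: yellow tape roll 102 across, 24 high, at the right; leave alone

How it is judged:
By the outcome, as a careful person would: the job done as asked, in the order asked, and still so for the second after the job is handed in, with the robot touching nothing.
It also fails if it takes over 59 s, if anything falls off the work surface, if the arm or the gripper's body presses on something with over 40 N, if the wrist force passes 120 N, or if a joint passes its speed limit or range.

ROBOT

A 6-joint arm with a two-finger parallel gripper is mounted at the origin on a cart in front of the work surface, level with it; the furniture and walls round the work are solid. World frame = base frame: x ahead of the robot, y to its left, z up, the work surface at z = 0. Lengths are in m, angles in rad, forces in N, time in s.
With the tool pointing down it reaches from about 0.35 to 0.975 m from the base axis. Payload 4.9 kg.
Tool frame: the origin (TCP) lies midway between the tips of the shut fingers; the grasp point (between the pads) lies 19 mm behind it; z points along the fingers, y is the line along which they close (so a half turn about z gives the same grasp; the last joint's range is limited). The gripper opens to 85 mm and grips with 20 to 120 N. Pads are 22 mm wide; open, the fingers measure 114 mm over their backs; the gripper's body (76 mm by 85 mm) begins 54 mm behind the grasp point. The pads swing forward as they close: fully open they stand 13 mm farther back than shut.
Start: joints at [1.053, 0.053, 1.613, -0, 1.476, -0.119], TCP at [0.243, 0.576, 0.231] pointing down, gripper open.
Joint ranges: [-3.01, 3.01], [-1.01, 2.22], [0.06, 2.58], [-1.02, 4.17], [0.09, 2.62], [-3.14, 3.14]. Speed limits (rad/s): [2.57, 2.57, 3.14, 3.14, 3.14, 3.14].

INTERFACE

Orientations are given as a unit quaternion [w, x, y, z].
In Python, from plant import * gives the robot as it stands.
- The arm moves only by the tool jog_arm, never from a script. Its argument "targets" is a list of rows, each a list of 3 entries, a list of its own where there are three numbers: the shift along the tool's x, y, z in units of 25 mm (1.0 is 25 mm), then the turn, a rotation vector about the tool's x, y, z in units of 8 degrees (1.0 is 8 degrees), then the opening in per cent of the stroke, from 0 (shut) to 100 (fully open). A call has 1 to 8 rows; each row is the pose to reach, as a shift and turn from the pose commanded when the call began, along the tool's axes at that moment; what a row does not reach only later rows make up. A row lasts 1/8 s, in which the tool goes at most 62.5 mm and 10.7 degrees, less where a joint would pass 70% of its speed; a pose out of reach is approached as far as the arm can. A call with a gripper value outside its range is refused whole. The fingers move at their own pace and stop on an object; the grip force is fixed at half the most. Time passes only in rows, so rows that repeat a pose let the fingers close. It gives the time, the measured TCP pose, the force, the opening and the grip force at its end, in the units of the state.
- state(): the state, without advancing time (a new reading comes with each control period).
- grab_frame(name): name is "scene" or "top" or "wrist"; returns (picture, depth): 384x512x3 uint8, red, green, blue; 384x512 float32, m along the optical axis (not along the pixel's ray), 0 where there is no reading.
- camera_params(name): a dict with "fovy" (degrees; the focal length in pixels is half the picture's height over the tangent of half this angle, whatever the lens; pixels are square), "cx", "cy" (the principal point, pixels), "rvec" (rotation vector, rad) and "tvec" (3), from world to camera coordinates, as OpenCV has them; the wrist camera has in their place "hand_eye" (4x4, takes a point from camera to tool coordinates, whose origin is the TCP and whose axes are the flange's). Camera axes: x right, y down, z forward; pixel columns grow to the right and rows downward; lengths in m; the calibration is good to about 2 mm. A picture is of the moment at which its call begins: read the wrist's pose just before it. camera_params takes no time and is no camera call.
- job_done(): hands the job in; it is judged then, once.
The state is a dict: "time": time; "joint_pos": joint angles; "joint_vel": joint speeds; "joint_efforts": joint torques, N m; "tool_pos": TCP position; "tool_rot": TCP orientation; "contact_force": force on the tool from outside, world axes, zero at the start; "ft_torque": the same for the moment, N m; "gripper_width": opening from 0.0 (shut) to 1.0 (fully open); "grasp_force": force on a finger pad.
Only numpy, scipy, OpenCV 4.12 (cv2) and the standard library are available. Lean on these libraries where they do the work, as an engineer would, in place of code of your own. Each camera call takes 0.05 s, during which the arm holds its last target. There are 200 camera calls.

## Working session

There is one attempt and no reset: what is moved stays moved. The work goes in short steps, Python scripts to look and compute and a tool call to move; the robot and the scene stay as the last step left them, time stands still between calls to the robot, and variables do not carry over. Pictures are saved under pics/ and viewed, at most 10 in all, crops included, and the job is handed in when it is done.

Besides the shell and the picture viewer there is one more tool, called after "Request:" as name(argument=value, ...) on one line, values as JSON. jog_arm: Moves the arm, as the interface text tells. Its arguments: {"type":"object","properties":{"targets":{"type":"array"}},"required":["targets"]}

```bash
mkdir -p pics
cat > h.py <<'E'
from plant import *
import numpy as np, cv2
from scipy.spatial.transform import Rotation as R
def cloud(name):
    st=state(); im,d=grab_frame(name); p=camera_params(name)
    f=d.shape[0]/2/np.tan(np.radians(p["fovy"])/2)
    v,u=np.mgrid[:d.shape[0],:d.shape[1]]
    P=np.dstack([(u-p["cx"])/f*d,(v-p["cy"])/f*d,d])
    if "hand_eye" in p:
        H=np.array(p["hand_eye"]); P=P@H[:3,:3].T+H[:3,3]
        q=np.array(st["tool_rot"]); W=R.from_quat(q[[1,2,3,0]]).as_matrix()
        P=P@W.T+np.array(st["tool_pos"])
    else:
        M=cv2.Rodrigues(np.array(p["rvec"],float))[0]; P=(P-np.array(p["tvec"]).ravel())@M
    P[d==0]=np.nan
    return im,P
E
python3 - <<'E'
from h import *
s=state();print({k:np.round(v,3) for k,v in s.items()})
for n in["top","scene"]:
    im,P=cloud(n);np.savez(f"{n}0.npz",im=im,P=P);cv2.imwrite(f"pics/{n}0.png",im[:,:,::-1])
E
```

```text
{'time': np.float64(0.0), 'joint_pos': array([ 1.053,  0.053,  1.614,  0.   ,  1.476, -0.119]), 'joint_vel': array([-0.001,  0.   ,  0.   ,  0.001, -0.001, -0.001]), 'joint_efforts': array([-1.0000e-03, -3.9369e+01, -3.7017e+01, -0.0000e+00,  7.0000e-03,
       -0.0000e+00]), 'tool_pos': array([0.242, 0.575, 0.23 ]), 'tool_rot': array([-0.   ,  0.198,  0.98 , -0.001]), 'contact_force': array([0.097, 0.134, 0.021]), 'ft_torque': array([ 0.066, -0.034, -0.019]), 'grasp_force': np.float64(0.0), 'gripper_width': np.float64(0.999)}
```

View pics/top0.png

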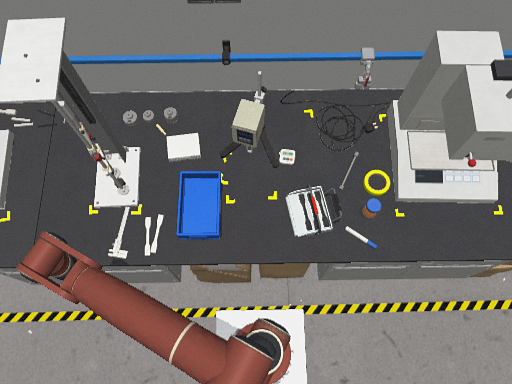

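View pics/scene0.png

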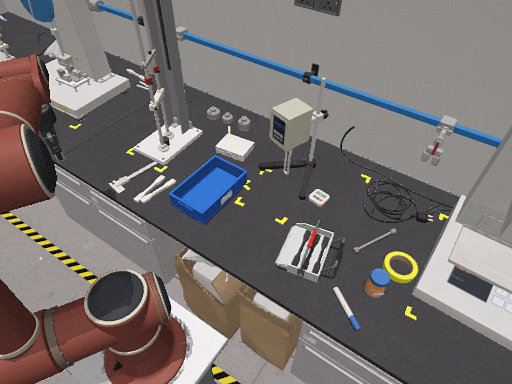

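The top view shows the bin at about (200,205), and the pan at (312,210) with its red grip at (314,206). The lip faces left towards the bin and the black tipping bar is at (334,205).

Run:
```python
from h import *
for n in["top","scene"]:
    z=np.load(n+"0.npz");im=z["im"];P=z["P"];hsv=cv2.cvtColor(im,cv2.COLOR_RGB2HSV)
    h,s,v=[hsv[...,i].astype(int) for i in range(3)]
    m=((h<8)|(h>172))&(s>150)&(v>100)&(P[...,2]>.05)&(P[...,2]<.16)&(P[...,0]>.3)&(P[...,1]<.1)&(P[...,1]>-.35)
    Q=P[m];print(n,"red",m.sum(),np.nanmedian(Q,0),Q.min(0),Q.max(0))
    c=Q.mean(0);w,V=np.linalg.eigh(np.cov(Q[:,:2].T));print(" dir",np.degrees(np.arctan2(V[1,1],V[0,1])))
    m=(h>100)&(h<125)&(s>140)&(P[...,2]>.05)&(P[...,2]<.08)&(P[...,0]>.3)&(P[...,0]<.8)&(P[...,1]>-.1)&(P[...,1]<.4)
    Q=P[m];r=cv2.minAreaRect((Q[:,:2]*1000).astype(np.float32));print("bin",m.sum(),r,cv2.boxPoints(r),np.percentile(Q[:,2],95))
    x,y,zz=P[...,0],P[...,1],P[...,2]
    m=(x>.3)&(x<.7)&(y<.05)&(y>-.3)&(zz>.012)&(zz<.12)
    k,l=cv2.connectedComponents(m.astype(np.uint8))
    for i in range(1,k):
        Q=P[l==i]
        if len(Q)>60: print("comp",len(Q),cv2.minAreaRect((Q[:,:2]*1000).astype(np.float32)),Q.max(0))
    b=im[90:300,150:420] if n=="top" else im[140:310,110:380]
    cv2.imwrite(f"pics/{n}1.png",cv2.resize(b[...,::-1],None,fx=2.8,fy=2.8,interpolation=cv2.INTER_CUBIC))
```

```text
top red 54 [ 0.51885246 -0.21113276  0.09350871] [ 0.48789668 -0.22018069  0.08159837] [ 0.55551129 -0.20149267  0.10143574]
 dir -169.30024606604562
bin 563 ((548.7195434570312, 223.9446258544922), (159.99609375, 263.89483642578125), 89.14905548095703) [[415.5986  145.91498]
 [679.46436 141.99582]
 [681.84045 301.97427]
 [417.97473 305.89343]] 0.07101224844293795
comp 1622 ((519.6895751953125, -213.5463104248047), (184.88328552246094, 184.15213012695312), 8.364521980285645) [ 0.61634651 -0.11329203  0.10163736]
scene red 64 [ 0.51741026 -0.2119496   0.09403732] [ 0.48205382 -0.22216153  0.08670619] [ 0.55133086 -0.20008231  0.09994558]
 dir -168.34867296761865
bin 698 ((542.8695068359375, 223.26608276367188), (160.38490295410156, 265.9425964355469), 89.5743408203125) [[409.3061  144.06369]
 [675.2414  142.08798]
 [676.4329  302.46848]
 [410.49762 304.44418]] 0.06816276443776983
comp 2242 ((515.4293823242188, -215.57615661621094), (185.49267578125, 182.8755645751953), 11.52561092376709) [ 0.61174931 -0.11334962  0.09994558]
```

View pics/scene1.png

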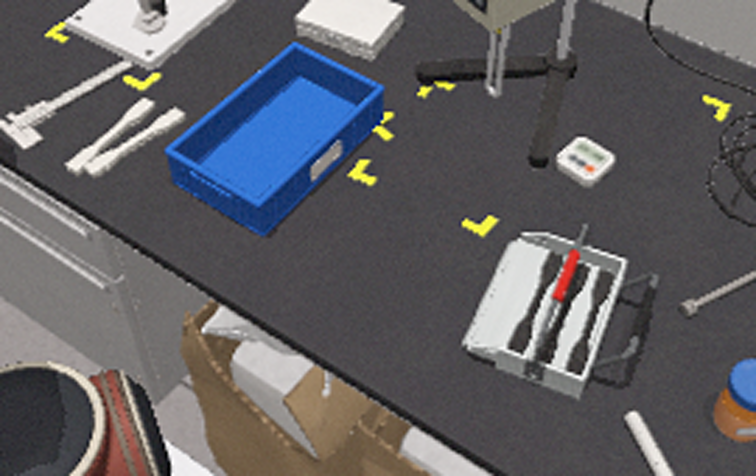

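The scene crop shows the pan with three bars under the red grip at crop (566,275). Its front is open towards the bin, and the tipping bar is behind at (635,310). Next I'll compute the hover move.

```bash
cat >> h.py <<'E'
def go(p,head,w=None,tilt=0):
    """units from the present pose to TCP p, tool down, tool x at heading head (deg); tilt about tool x after"""
    st=state();q=np.array(st["tool_rot"]);W=R.from_quat(q[[1,2,3,0]])
    h=np.radians(head);x=np.array([np.cos(h),np.sin(h),0]);z=np.array([0,0,-1.])
    T=R.from_matrix(np.c_[x,np.cross(z,x),z])*R.from_euler("x",tilt,degrees=True)
    d=W.inv().apply(np.array(p)-st["tool_pos"])/.025
    r=np.degrees((W.inv()*T).as_rotvec())/8
    print("shift",np.round(d,2).tolist(),"turn",np.round(r,2).tolist())
E
python3 - <<'E'
from h import *
go([.518,-.211,.24],190.8)
print(np.round(camera_params("wrist")["hand_eye"],3))
E
```

```text
shift [-22.37, -24.71, -0.35] turn [-0.01, -0.01, -4.21]
[[-0.001 -0.957 -0.291  0.074]
 [ 1.    -0.001  0.001  0.   ]
 [-0.001 -0.291  0.957 -0.142]
 [ 0.     0.     0.     1.   ]]
```

Request:
jog_arm(targets=[[[-3,-3,-0.4],[0,0,-0.5],100],[[-6,-6.5,-0.4],[0,0,-1],100],[[-9,-10,-0.4],[0,0,-2],100],[[-12,-13,-0.4],[0,0,-3],100],[[-15,-16.5,-0.4],[0,0,-4.2],100],[[-18,-20,-0.4],[0,0,-4.2],100],[[-21,-23.2,-0.4],[0,0,-4.2],100],[[-22.4,-24.7,-0.4],[0,0,-4.2],100]])

```text
time: 1.1
tool_pos: [0.4073, 0.108, 0.2405]
tool_rot: [0.0, -0.094, 0.996, 0.0]
contact_force: [0.2, 0.4, 0.0]
gripper_width: 0.999
grasp_force: 0.0
```

Run:
```python
from h import *
print(state()["time"])
go([.518,-.211,.24],190.8)
```

```text
1.1
shift [-1.96, -13.36, 0.02] turn [0.0, 0.0, -0.0]
```

Request:
jog_arm(targets=[[[-2,-13.4,0],[0,0,0],100],[[-2,-13.4,0],[0,0,0],100],[[-2,-13.4,0],[0,0,0],100],[[-2,-13.4,0],[0,0,0],100],[[-2,-13.4,0],[0,0,0],100],[[-2,-13.4,0],[0,0,0],100],[[-2,-13.4,0],[0,0,0],100]])

```text
time: 1.98
tool_pos: [0.5187, -0.2114, 0.2397]
tool_rot: [-0.001, -0.092, 0.996, 0.001]
contact_force: [-0.7, 0.1, -0.1]
gripper_width: 1.002
grasp_force: 0.0
```

Run:
```python
from h import *
print(state()["tool_pos"])
im,P=cloud("wrist");cv2.imwrite("pics/w1.png",im[...,::-1]);np.savez("w1.npz",im=im,P=P)
hsv=cv2.cvtColor(im,cv2.COLOR_RGB2HSV);h,s,v=[hsv[...,i].astype(int) for i in range(3)]
m=((h<8)|(h>172))&(s>150)&(v>80)&(P[...,2]>.06)&(P[...,2]<.12)
Q=P[m];r=cv2.minAreaRect((Q[:,:2]*1000).astype(np.float32));print(m.sum(),r,np.median(Q,0),np.percentile(Q,[2,98],axis=0))
w,V=np.linalg.eigh(np.cov(Q[:,:2].T));print(np.degrees(np.arctan2(V[1,1],V[0,1])))
```

```text
[ 0.51869997 -0.21135277  0.23972168]
753 ((518.2896728515625, -211.1597137451172), (71.70651245117188, 11.658426284790039), 10.743141174316406) [ 0.5148897  -0.21120075  0.09298673] [[ 0.4843427  -0.22103824  0.0898302 ]
 [ 0.54974165 -0.20156638  0.09497548]]
-168.96346990778366
```

View pics/w1.png

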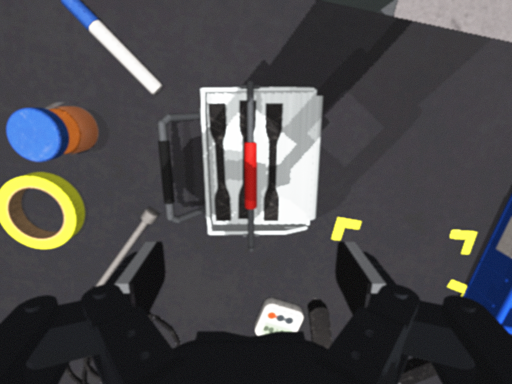

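The wrist view shows the red grip at (250,175) lined up with the tool, and all three bars inside the pan. Going down to grip.

Request:
jog_arm(targets=[[[0,0,2.5],[0,0,0],100],[[0,0,5],[0,0,0],100],[[0,0,6.8],[0,0,0],70],[[0,0,6.83],[0,0,0],40],[[0,0,6.83],[0,0,0],0],[[0,0,6.83],[0,0,0],0],[[0,0,6.83],[0,0,0],0],[[0,0,6.83],[0,0,0],0]])

```text
time: 3.02
tool_pos: [0.521, -0.2105, 0.0735]
tool_rot: [0.002, -0.094, 0.996, -0.001]
contact_force: [-0.9, 3.3, 8.1]
gripper_width: 0.127
grasp_force: 58.6
```

Request:
jog_arm(targets=[[[0,0,-0.2],[0,0,0],0],[[0,0,-0.6],[0,0,0],0],[[0,0,-1.1],[0,0,0],0],[[0,0,-1.7],[0,0,0],0],[[0,0,-2.4],[0,0,0],0],[[0,0,-3.2],[0,0,0],0],[[0,0,-4],[0,0,0],0],[[0,0,-4.6],[0,0,0],0]])

```text
time: 4.03
tool_pos: [0.5194, -0.2102, 0.1871]
tool_rot: [0.001, -0.094, 0.996, -0.001]
contact_force: [0.0, 0.8, -4.1]
gripper_width: 0.125
grasp_force: 58.5
```

Run:
```python
from h import *
s=state();print(s["tool_pos"],s["contact_force"],s["gripper_width"],s["ft_torque"])
im,P=cloud("wrist");cv2.imwrite("pics/w2.png",im[...,::-1]);np.savez("w2.npz",im=im,P=P)
```

```text
[ 0.51940107 -0.21019871  0.18707473] [ 0.00454208  0.81820974 -4.11067307] 0.124830072717701 [ 0.07465795 -0.01169126 -0.01569151]
```

View pics/w2.png

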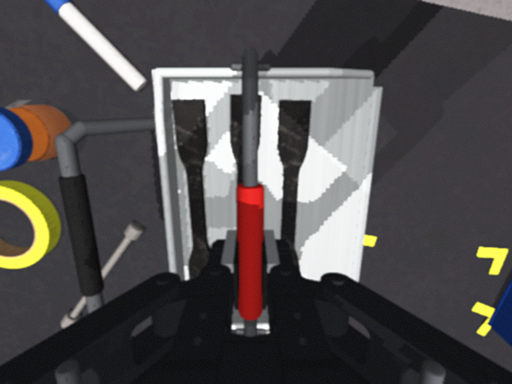

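Pan held, with all three bars in place and the lip edge at column 375. Checking its tilt and where it hangs from the cloud.

```bash
cat >> h.py <<'E'
def rel(P,st=None):
    p=np.array(state()["tool_pos"]);return p
E
python3 - <<'E'
from h import *
z=np.load("w2.npz");P=z["P"]
Q=P[110:250,318:350].reshape(-1,3);Q=Q[~np.isnan(Q[:,0])]
c=Q.mean(0);n=np.linalg.svd(Q-c,full_matrices=False)[2][2];n*=np.sign(n[2]);print("floor",c,"normal",n.round(4), "resid",np.abs((Q-c)@n).mean())
a=np.radians(10.9);yv=np.array([-np.sin(a),np.cos(a),0]);xv=np.array([np.cos(a),np.sin(a),0])
print("front-up deg",np.degrees(np.arctan2(-n@yv,n[2])),"roll",np.degrees(np.arctan2(n@xv,n[2])))
g=np.array([.5194,-.2102,.1871])
# lip edge: along rows, pan floor points farthest along yv
S=P[90:260,300:420].reshape(-1,3);S=S[~np.isnan(S[:,0])&(S[:,2]>.08)]
t=(S-g)@yv;print("edge y rel TCP",np.percentile(t,[95,99,100]))
k=S[t>np.percentile(t,96)];print("z there",np.median(k[:,2]),"x rel",((k-g)@xv).min(),((k-g)@xv).max())
b=P[180:290,65:95].reshape(-1,3);b=b[(b[:,2]>.12)];print("bar", np.median((b-g)@yv),np.median(b[:,2]))
im=z["im"];hsv=cv2.cvtColor(im,cv2.COLOR_RGB2HSV);h,s,v=[hsv[...,i].astype(int) for i in range(3)]
m=((h<8)|(h>172))&(s>150)&(v>80);Q=P[m];print("red",np.median(Q,0),((Q-g)@xv).min(),((Q-g)@xv).max(),np.median((Q-g)@yv))
w,V=np.linalg.eigh(np.cov(Q[:,:2].T));print(np.degrees(np.arctan2(V[1,1],V[0,1])))
E
```

```text
floor [ 0.48863671 -0.15516308  0.12834031] normal [-5.0e-04  1.1e-03  1.0e+00] resid 0.0004977369178386349
front-up deg -0.06745350478642173 roll -0.01516826483525395
edge y rel TCP [0.08422114 0.0871538  0.08978904]
z there 0.1245680029777026 x rel -0.08112652935475655 0.045069661651717385
bar -0.08887740456635898 0.18744837845946233
red [nan nan nan] nan nan nan
nan
```

Run:
```python
from h import *
go([.547,.075,.187],179.4)
```

```text
shift [-3.18, 11.03, 0.06] turn [-0.02, 0.03, 1.42]
```

Request:
jog_arm(targets=[[[-0.05,0.2,0],[0,0,0.05],0],[[-0.15,0.6,0],[0,0,0.1],0],[[-0.3,1.2,0],[0,0,0.2],0],[[-0.5,2,0],[0,0,0.35],0],[[-0.8,3,0],[0,0,0.5],0],[[-1.1,4.1,0],[0,0,0.65],0],[[-1.4,5.2,0],[0,0,0.8],0],[[-1.7,6.3,0],[0,0,0.95],0]])

```text
time: 5.08
tool_pos: [0.5305, -0.0455, 0.1836]
tool_rot: [-0.001, -0.027, 1.0, 0.0]
contact_force: [0.3, 0.4, -4.5]
gripper_width: 0.129
grasp_force: 58.6
```

Run:
```python
from h import *
go([.547,.075,.187],179.4)
```

```text
shift [-0.92, 4.78, -0.13] turn [0.01, -0.02, 0.47]
```

Request:
jog_arm(targets=[[[-0.2,1,0],[0,0,0.1],0],[[-0.4,1.9,0],[0,0,0.2],0],[[-0.55,2.7,0],[0,0,0.3],0],[[-0.7,3.4,0],[0,0,0.4],0],[[-0.8,3.9,0],[0,0,0.47],0],[[-0.85,4.3,0],[0,0,0.47],0],[[-0.9,4.6,0],[0,0,0.47],0],[[-0.92,4.78,0],[0,0,0.47],0]])

```text
time: 6.08
tool_pos: [0.5477, 0.0735, 0.1849]
tool_rot: [-0.0, 0.005, 1.0, -0.0]
contact_force: [0.1, -0.1, -4.8]
gripper_width: 0.125
grasp_force: 58.6
```

Run:
```python
from h import *
st=state();print(st["tool_pos"],st["tool_rot"])
g=np.array(st["tool_pos"])
for n in["wrist","scene"]:
    im,P=cloud(n);cv2.imwrite(f"pics/{n}3.png",im[...,::-1]);np.savez(n+"3.npz",im=im,P=P)
    hsv=cv2.cvtColor(im,cv2.COLOR_RGB2HSV);h,s,v=[hsv[...,i].astype(int) for i in range(3)]
    m=(h>100)&(h<125)&(s>140)&(P[...,2]>.055)&(P[...,2]<.075)&(P[...,1]>.1)&(P[...,1]<.18)
    Q=P[m&(P[...,0]>.42)&(P[...,0]<.66)]
    print(n,"rim y pct",np.percentile(Q[:,1],[1,5,50,95,99]) if len(Q) else 0,"z",np.percentile(Q[:,2],[50,95]) if len(Q) else 0,Q[:,0].min(),Q[:,0].max())
    S=P[(P[...,2]>.105)&(P[...,2]<.15)&(s<60)&(P[...,1]>g[1]+.03)&(P[...,1]<g[1]+.12)&(abs(P[...,0]-.547)<.1)]
    if len(S):
        k=S[S[:,1]>g[1]+.07]
        print(" lip edge y-g",np.percentile(S[:,1]-g[1],[95,99,100]),"z",np.median(k[:,2]),k[:,0].min(),k[:,0].max())
        F=S[(abs(S[:,0]-.547)<.07)&(abs(S[:,2]-np.median(S[:,2]))<.006)];c=F.mean(0);nn=np.linalg.svd(F-c,full_matrices=False)[2][2];print(" normal",nn/nn[2],c)
```

```text
[0.54772663 0.07351953 0.18489165] [-5.05441315e-05  5.33519376e-03  9.99985764e-01 -7.45712031e-05]
wrist rim y pct [0.14703086 0.14742534 0.15288216 0.17661785 0.17942212] z [0.06359235 0.06533104] 0.4200171721993544 0.44694676665989325
 lip edge y-g [0.08422438 0.08759372 0.09094442] z 0.1261564281768002 0.45618132348872475 0.6132206070724381
 normal [0.00378469 0.02400305 1.        ] [0.53659655 0.13529322 0.12617045]
scene rim y pct [0.14533705 0.1462175  0.14953835 0.15818705 0.17774175] z [0.06504181 0.0683239 ] 0.42014476966738484 0.4899084338412887
 lip edge y-g [0.08374065 0.0863752  0.08877707] z 0.12804903658905983 0.45544885728874096 0.6209200566248596
 normal [0.00369931 0.05695175 1.        ] [0.53570543 0.13959643 0.1282    ]
```

View pics/wrist3.png

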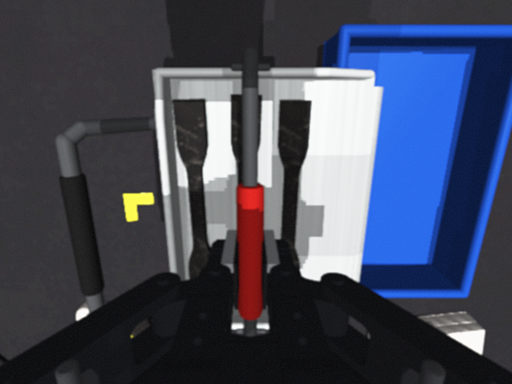

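The wrist view shows the lip (column 375) just over the bin's near rim, and the bars still in place. Lowering the lip, with a little extra forward clearance.

Request:
jog_arm(targets=[[[0,0.12,0.1],[0,0,0],0],[[0,0.12,0.4],[0,0,0],0],[[0,0.12,0.8],[0,0,0],0],[[0,0.12,1.2],[0,0,0],0],[[0,0.12,1.6],[0,0,0],0],[[0,0.12,1.9],[0,0,0],0],[[0,0.12,2.1],[0,0,0],0],[[0,0.12,2.15],[0,0,0],0]])

```text
time: 7.18
tool_pos: [0.5476, 0.0763, 0.1308]
tool_rot: [-0.0, 0.005, 1.0, -0.0]
contact_force: [0.5, -0.5, -5.7]
gripper_width: 0.129
grasp_force: 58.6
```

Request:
jog_arm(targets=[[[0,0,0.05],[0,0,0],0],[[0,0,0.1],[0,0,0],0],[[0,0,0.15],[0,0,0],0],[[0,0,0.2],[0,0,0],0]])

```text
time: 7.68
tool_pos: [0.5478, 0.0763, 0.1263]
tool_rot: [0.0, 0.005, 1.0, -0.0]
contact_force: [-0.8, -0.9, -2.8]
gripper_width: 0.128
grasp_force: 58.8
```

Request:
jog_arm(targets=[[[0,-0.08,0.03],[0,0,0],0],[[0,-0.14,0.03],[0,0,0],0],[[0,-0.2,0.03],[0,0,0],0],[[0,-0.24,0.03],[0,0,0],0]])

```text
time: 8.18
tool_pos: [0.5478, 0.0703, 0.1256]
tool_rot: [0.0, 0.005, 1.0, 0.0]
contact_force: [-0.9, 0.6, -3.5]
gripper_width: 0.128
grasp_force: 58.7
```

Request:
jog_arm(targets=[[[0,-0.06,0],[0,0,0],0],[[0,-0.1,0],[0,0,0],0],[[0,-0.14,0],[0,0,0],0],[[0,-0.18,0],[0,0,0],0]])

```text
time: 8.68
tool_pos: [0.5475, 0.0663, 0.1253]
tool_rot: [-0.0, 0.005, 1.0, 0.001]
contact_force: [0.3, 3.1, -4.3]
gripper_width: 0.128
grasp_force: 58.6
```

Request:
jog_arm(targets=[[[0,-0.13,0.14],[0,0,0],0],[[0,-0.26,0.28],[0,0,0],0],[[0,-0.39,0.43],[0,0,0],0],[[0,-0.51,0.58],[0,0,0],0]])

```text
time: 9.18
tool_pos: [0.5474, 0.0537, 0.1106]
tool_rot: [-0.0, 0.005, 1.0, 0.001]
contact_force: [-0.2, 6.7, -4.1]
gripper_width: 0.128
grasp_force: 58.5
```

Run:
```python
from h import *
im,P=cloud("wrist");g=state()["tool_pos"]
Q=P[110:250,318:350].reshape(-1,3);Q=Q[~np.isnan(Q[:,0])]
c=Q.mean(0);n=np.linalg.svd(Q-c,full_matrices=False)[2][2];n/=n[2];print(c,n,np.degrees(np.arctan(-n[1])),np.abs((Q-c)@n).mean())
b=im[60:384,40:420];cv2.imwrite("pics/w4.png",b[...,::-1])
```

```text
[0.52509085 0.11070929 0.06282597] [0.03045808 0.06098161 1.        ] -3.4896674250150705 0.0019367517247516968
```

View pics/w4.png

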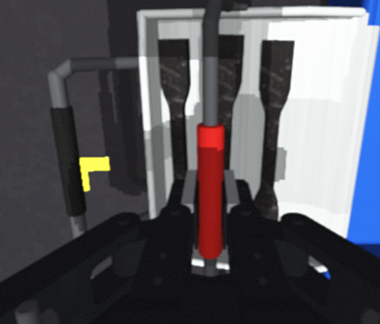

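Run:
```python
from h import *
im,P=cloud("scene");np.savez("s4.npz",im=im,P=P)
x,y,z=P[...,0],P[...,1],P[...,2]
m=(x>.4)&(x<.7)&(y>-.1)&(y<.32)&(z>.005)
v,u=np.where(m);print(u.min(),u.max(),v.min(),v.max())
b=im[130:280,150:310];cv2.imwrite("pics/s4.png",cv2.resize(b[...,::-1],None,fx=4.5,fy=4,interpolation=cv2.INTER_CUBIC))
im,P=cloud("wrist")
for v in (90,120,160,200):
  print(v,[tuple((P[v,u,1:]*1000).round(0).tolist()) for u in range(160,420,16)])
```

```text
169 300 104 258
90 [(-18.0, -0.0), (-5.0, -0.0), (17.0, 51.0), (27.0, 41.0), (38.0, 45.0), (49.0, 47.0), (57.0, 124.0), (69.0, 52.0), (80.0, 54.0), (90.0, 56.0), (99.0, 58.0), (108.0, 61.0), (118.0, 63.0), (127.0, 65.0), (136.0, 67.0), (144.0, 70.0), (154.0, 68.0)]
120 [(-1.0, 67.0), (8.0, 60.0), (17.0, 54.0), (27.0, 51.0), (38.0, 53.0), (48.0, 47.0), (57.0, 125.0), (69.0, 60.0), (80.0, 54.0), (89.0, 64.0), (98.0, 68.0), (110.0, 62.0), (119.0, 63.0), (129.0, 65.0), (137.0, 68.0), (147.0, 68.0), (191.0, 7.0)]
160 [(-24.0, -1.0), (-10.0, 0.0), (16.0, 57.0), (25.0, 50.0), (37.0, 53.0), (48.0, 47.0), (57.0, 125.0), (69.0, 61.0), (81.0, 55.0), (90.0, 65.0), (100.0, 67.0), (112.0, 61.0), (121.0, 64.0), (131.0, 65.0), (140.0, 69.0), (150.0, 68.0), (195.0, 8.0)]
200 [(-28.0, -0.0), (-13.0, -2.0), (14.0, 62.0), (22.0, 41.0), (35.0, 51.0), (50.0, 129.0), (57.0, 129.0), (70.0, 52.0), (81.0, 56.0), (91.0, 65.0), (103.0, 59.0), (113.0, 63.0), (123.0, 65.0), (133.0, 68.0), (144.0, 68.0), (nan, nan), (202.0, 7.0)]
```

View pics/s4.png

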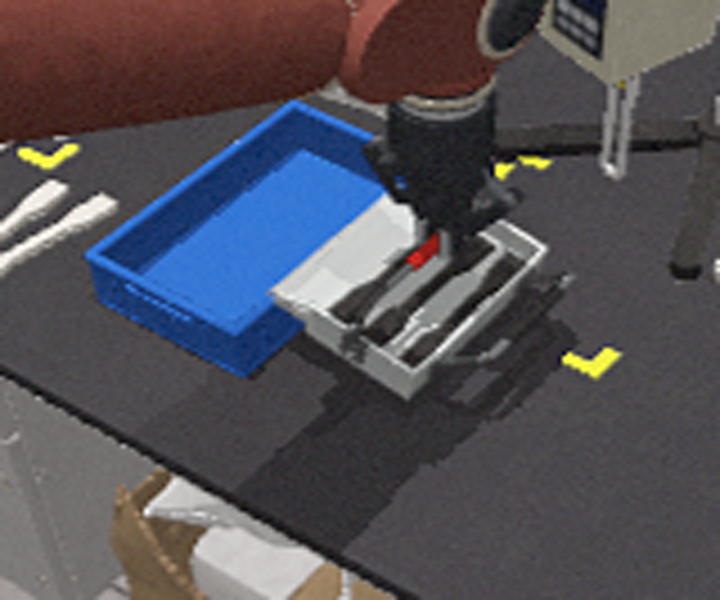

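Both views show the lip hooked on the rim (floor rising to z≈68 mm at the lip, about 12° tilt) and the bars in place. Continuing down the arc.

Request:
jog_arm(targets=[[[0,-0.09,0.16],[0,0,0],0],[[0,-0.19,0.32],[0,0,0],0],[[0,-0.29,0.5],[0,0,0],0],[[0,-0.38,0.68],[0,0,0],0],[[0,-0.46,0.84],[0,0,0],0],[[0,-0.52,0.98],[0,0,0],0]])

```text
time: 10.07
tool_pos: [0.5478, 0.042, 0.0902]
tool_rot: [-0.001, 0.006, 1.0, 0.003]
contact_force: [-15.2, 14.0, 28.0]
gripper_width: 0.129
grasp_force: 61.6
```

Request:
jog_arm(targets=[[[0,-0.03,0.06],[0,0,0],0],[[0,-0.04,0.1],[0,0,0],0]])

```text
time: 10.32
tool_pos: [0.5479, 0.0419, 0.0902]
tool_rot: [-0.001, 0.005, 1.0, 0.003]
contact_force: [-19.8, 15.2, 32.3]
gripper_width: 0.124
grasp_force: 62.2
```

Run:
```python
from h import *
im,P=cloud("wrist")
for v in (90,120,160,200):
  print(v,[tuple((P[v,u,1:]*1000).round(0).tolist()) for u in range(120,420,16)])
Q=P[85:110,320:385].reshape(-1,3);c=np.nanmean(Q,0);n=np.linalg.svd(Q-c)[2][2];n/=n[2];print(c,n,np.degrees(np.arctan(n[:2])))
```

```text
90 [(-54.0, -1.0), (-41.0, 0.0), (-29.0, 0.0), (-17.0, 1.0), (-6.0, -1.0), (6.0, -1.0), (21.0, 25.0), (31.0, 18.0), (42.0, 106.0), (53.0, 27.0), (63.0, 31.0), (73.0, 34.0), (82.0, 41.0), (91.0, 45.0), (100.0, 48.0), (108.0, 52.0), (116.0, 55.0), (123.0, 59.0), (131.0, 61.0)]
120 [(-56.0, 0.0), (-26.0, 49.0), (-18.0, 44.0), (-8.0, 42.0), (0.0, 35.0), (10.0, 31.0), (20.0, 25.0), (31.0, 24.0), (42.0, 106.0), (53.0, 27.0), (63.0, 40.0), (73.0, 43.0), (83.0, 40.0), (90.0, 53.0), (99.0, 56.0), (109.0, 53.0), (117.0, 58.0), (125.0, 60.0), (133.0, 62.0)]
160 [(-61.0, -1.0), (-29.0, 49.0), (-35.0, -1.0), (-23.0, -1.0), (-10.0, -1.0), (3.0, -0.0), (19.0, 28.0), (30.0, 26.0), (42.0, 106.0), (53.0, 26.0), (63.0, 41.0), (74.0, 39.0), (84.0, 41.0), (92.0, 53.0), (100.0, 58.0), (112.0, 53.0), (120.0, 57.0), (128.0, 61.0), (135.0, 64.0)]
200 [(-66.0, -1.0), (-31.0, 52.0), (-39.0, -0.0), (-26.0, -1.0), (-12.0, -0.0), (1.0, 1.0), (18.0, 30.0), (29.0, 16.0), (42.0, 109.0), (53.0, 27.0), (64.0, 41.0), (75.0, 37.0), (86.0, 42.0), (93.0, 53.0), (104.0, 51.0), (114.0, 54.0), (122.0, 58.0), (130.0, 62.0), (138.0, 66.0)]Traceback (most recent call last):
  File "<stdin>", line 5, in <module>
    u, s, vh = gufunc(a, signature=signature)
               ~~~~~~^^^^^^^^^^^^^^^^^^^^^^^^
    raise LinAlgError("SVD did not converge")
numpy.linalg.LinAlgError: SVD did not converge
```

Request:
jog_arm(targets=[[[0,0.02,-0.08],[0,0,0],0],[[0,0.04,-0.14],[0,0,0],0]])

```text
time: 10.62
tool_pos: [0.5478, 0.0419, 0.0905]
tool_rot: [0.0, 0.005, 1.0, 0.002]
contact_force: [-4.5, 9.9, 6.3]
gripper_width: 0.127
grasp_force: 59.4
```

Request:
jog_arm(targets=[[[0,0.05,-0.03],[0,0,0],0],[[0,0.05,-0.03],[0,0,0],10],[[0,0.05,-0.03],[0,0,0],20],[[0,0.05,-0.03],[0,0,0],60],[[0,0.05,-0.03],[0,0,0],80],[[0,0.05,-0.03],[0,0,0],80]])

```text
time: 11.38
tool_pos: [0.5474, 0.0409, 0.0881]
tool_rot: [-0.0, 0.005, 1.0, -0.0]
contact_force: [0.4, -1.3, 0.0]
gripper_width: 0.798
grasp_force: 0.0
```

Released cleanly. Rising to take a look at the leaning pan.

Request:
jog_arm(targets=[[[0,0,-1],[0,0,0],80],[[0,0,-2.5],[0,0,0],80],[[0,-1,-4.5],[0,0,0],80],[[0,-3,-5.5],[0,0,0],80],[[0,-3,-5.5],[0,0,0],80],[[0,-3,-5.5],[0,0,0],80]])

```text
time: 12.12
tool_pos: [0.5461, -0.0335, 0.2248]
tool_rot: [-0.001, 0.006, 1.0, 0.0]
contact_force: [0.4, 0.4, -0.7]
gripper_width: 0.802
grasp_force: 0.0
```

Run:
```python
from h import *
print(state()["tool_pos"])
im,P=cloud("wrist");np.savez("w5.npz",im=im,P=P);cv2.imwrite("pics/w5.png",im[...,::-1])
for v in range(60,300,30):
  print(v,[(u,*(P[v,u]*1000).round(0).tolist()) for u in range(150,330,12) if P[v,u,2]>.02])
```

```text
[ 0.54614265 -0.03353656  0.22484229]
60 []
90 [(294, 461.0, 15.0, 40.0), (318, 460.0, 44.0, 22.0)]
120 [(246, 490.0, -36.0, 51.0), (294, 492.0, 16.0, 37.0), (306, 492.0, 31.0, 27.0), (318, 493.0, 46.0, 24.0)]
150 [(246, 522.0, -37.0, 53.0), (294, 526.0, 19.0, 28.0), (306, 526.0, 33.0, 28.0), (318, 527.0, 47.0, 25.0)]
180 [(246, 555.0, -37.0, 53.0), (294, 563.0, 21.0, 23.0), (306, 563.0, 34.0, 27.0), (318, 564.0, 50.0, 24.0)]
210 [(246, 590.0, -38.0, 52.0), (270, 597.0, -9.0, 35.0), (282, 600.0, 6.0, 29.0), (306, 601.0, 36.0, 27.0), (318, 602.0, 51.0, 26.0)]
240 [(174, 535.0, -69.0, 240.0), (306, 631.0, 33.0, 49.0), (318, 538.0, 1.0, 235.0)]
270 [(150, 535.0, -72.0, 266.0), (162, 534.0, -67.0, 267.0), (174, 545.0, -68.0, 250.0), (318, 553.0, 1.0, 238.0)]
```

View pics/w5.png

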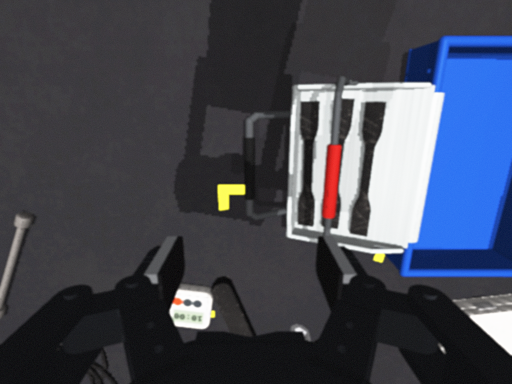

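The pan leans hooked on the rim, still loaded. The tipping bar is at about (249,170), with the black sleeve on rows 137–205. Next I'll measure the bar more precisely.

Run:
```python
from h import *
z=np.load("w5.npz");P=z["P"];im=z["im"]
B=P[140:200,225:275].reshape(-1,3);B=B[(B[:,2]>.04)&(B[:,2]<.06)]
T=B[B[:,2]>.049];print("bar",B.mean(0),T.mean(0),np.percentile(B[:,1:],[2,98],axis=0),np.polyfit(T[:,0],T[:,1],1))
g=im.sum(2)[:,244:254].mean(1);print([(v,int(g[v]),int(P[v,249,0]*1000)) for v in range(120,220,5)])
go([.545,-.037,.085],179.4)
```

```text
bar [ 0.54271191 -0.03386496  0.05243708] [ 0.54275294 -0.03416402  0.05268264] [[-0.03960006  0.04793565]
 [-0.02805062  0.05488865]] [-0.01967873 -0.02348333]
[(120, 276, 490), (125, 262, 495), (130, 261, 500), (135, 264, 505), (140, 102, 510), (145, 102, 515), (150, 100, 521), (155, 95, 526), (160, 88, 532), (165, 59, 537), (170, 60, 543), (175, 61, 548), (180, 60, 554), (185, 117, 560), (190, 131, 566), (195, 72, 571), (200, 147, 578), (205, 170, 584), (210, 172, 590), (215, 165, 596)]
shift [0.02, -0.16, 5.57] turn [0.01, -0.02, 0.0]
```

Run:
```python
from h import *
go([.542,-.067,.1225],178.9,tilt=-24)
```

```text
shift [0.13, -1.36, 4.07] turn [-2.99, -0.03, 0.06]
```

Request:
jog_arm(targets=[[[0,-0.5,0.5],[-0.8,0,0],60],[[0.1,-1,1.5],[-1.6,0,0],45],[[0.1,-1.36,2.5],[-2.4,0,0],45],[[0.13,-1.36,3.5],[-3,0,0.06],45],[[0.13,-1.36,4.07],[-3,0,0.06],45],[[0.13,-1.36,4.07],[-3,0,0.06],45]])

```text
time: 12.92
tool_pos: [0.5419, -0.0662, 0.1222]
tool_rot: [-0.001, 0.009, 0.978, 0.208]
contact_force: [0.4, 0.3, -0.0]
gripper_width: 0.45
grasp_force: 0.0
```

Run:
```python
from h import *
print(state()["joint_pos"])
go([.542,-.027,.0325],178.9,tilt=-24)
```

```text
[-0.45164207  0.04401928  1.85376673  0.37959532  1.44354946 -2.09094257]
shift [0.01, -0.03, 3.92] turn [0.0, -0.04, -0.0]
```

Request:
jog_arm(targets=[[[0,0,1.2],[0,0,0],45],[[0,0,2.4],[0,0,0],45],[[0,0,3.3],[0,0,0],45],[[0,0,3.9],[0,0,0],45],[[0,0,3.9],[0,0,0],30],[[0,0,3.9],[0,0,0],0],[[0,0,3.9],[0,0,0],0],[[0,0,3.9],[0,0,0],0]])

```text
time: 13.92
tool_pos: [0.5444, -0.0283, 0.036]
tool_rot: [0.002, 0.009, 0.978, 0.208]
contact_force: [0.2, 1.5, 1.8]
gripper_width: 0.113
grasp_force: 58.7
```

```bash
cat >> h.py <<'E'
def arc(angs,C=(.1473,.060),extra=(0,0)):
    """rows for turning rigidly, forward by each angle (deg), about the rim line C=(y,z) from the present pose"""
    st=state();q=np.array(st["tool_rot"]);W=R.from_quat(q[[1,2,3,0]]);p=np.array(st["tool_pos"]);c=np.array([p[0],*C])
    for a in angs:
        T=R.from_euler("x",-a,degrees=True)
        d=W.inv().apply(c+T.apply(p-c)+[0,*extra]-p)/.025
        print(a,np.round(d,2).tolist(),np.round(np.degrees((W.inv()*T*W).as_rotvec())/8,2).tolist())
E
python3 - <<'E'
from h import *
print(state()["tool_pos"],state()["contact_force"])
arc([1.5,4,7,11,15,19,22,24])
E
```

```text
[ 0.54440883 -0.02828011  0.03602399] [0.17075991 1.52528649 1.76630221]
1.5 [-0.0, 0.05, -0.18] [0.19, -0.0, -0.0]
4 [-0.0, 0.15, -0.47] [0.5, -0.01, -0.0]
7 [-0.0, 0.29, -0.81] [0.87, -0.02, -0.01]
11 [-0.0, 0.5, -1.26] [1.37, -0.02, -0.01]
15 [-0.0, 0.74, -1.69] [1.87, -0.03, -0.01]
19 [0.0, 1.02, -2.11] [2.37, -0.04, -0.02]
22 [0.0, 1.24, -2.41] [2.75, -0.05, -0.02]
24 [0.0, 1.39, -2.6] [3.0, -0.05, -0.02]
```

Request:
jog_arm(targets=[[[0,0.05,-0.18],[0.19,0,0],0],[[0,0.15,-0.47],[0.5,0,0],0],[[0,0.29,-0.81],[0.87,0,0],0],[[0,0.5,-1.26],[1.37,0,0],0],[[0,0.74,-1.69],[1.87,0,0],0],[[0,1.02,-2.11],[2.37,0,0],0],[[0,1.24,-2.4],[2.75,0,0],0],[[0,1.39,-2.58],[3,0,0],0]])

```text
time: 14.92
tool_pos: [0.5437, -0.0224, 0.1084]
tool_rot: [-0.001, 0.009, 1.0, -0.001]
contact_force: [0.4, 0.0, -2.3]
gripper_width: 0.111
grasp_force: 58.7
```

Run:
```python
from h import *
print(state()["tool_pos"],state()["joint_pos"])
im,P=cloud("wrist");cv2.imwrite("pics/w6.png",im[...,::-1])
for v in (60,100,140,180):
  print(v,[(u,*(P[v,u,1:]*1000).round(0).tolist()) for u in range(340,500,12)])
arc([2,5,9,13,17,21,24,26])
```

```text
[ 0.54370299 -0.02237909  0.10837693] [-0.17660171 -0.02973791  1.90897934 -0.0026672   1.26309634 -1.72816158]
60 [(340, 51.0, -0.0), (352, 61.0, -2.0), (364, 70.0, -1.0), (376, 80.0, -1.0), (388, 89.0, 0.0), (400, 98.0, -0.0), (412, 108.0, -1.0), (424, 117.0, -0.0), (436, 68.0, 99.0), (448, 68.0, 109.0), (460, 68.0, 117.0), (472, 69.0, 122.0), (484, 67.0, 132.0), (496, 68.0, 136.0)]
100 [(340, 33.0, 67.0), (352, 40.0, 68.0), (364, 47.0, 68.0), (376, 55.0, 68.0), (388, 59.0, 74.0), (400, 66.0, 75.0), (412, 72.0, 75.0), (424, 84.0, 67.0), (436, 90.0, 68.0), (448, 96.0, 70.0), (460, 104.0, 68.0), (472, 111.0, 69.0), (484, 118.0, 69.0), (496, 66.0, 142.0)]
140 [(340, 33.0, 75.0), (352, 39.0, 76.0), (364, 50.0, 68.0), (376, 58.0, 67.0), (388, 61.0, 75.0), (400, 68.0, 75.0), (412, 75.0, 76.0), (424, 87.0, 68.0), (436, 89.0, 76.0), (448, 96.0, 77.0), (460, 103.0, 76.0), (472, 116.0, 68.0), (484, 67.0, 140.0), (496, 69.0, 143.0)]
180 [(340, 34.0, 75.0), (352, 45.0, 67.0), (364, 52.0, 67.0), (376, 60.0, 68.0), (388, 64.0, 76.0), (400, 75.0, 68.0), (412, 83.0, 67.0), (424, 91.0, 67.0), (436, 92.0, 77.0), (448, 101.0, 75.0), (460, 113.0, 69.0), (472, 121.0, 69.0), (484, 68.0, 143.0), (496, 72.0, 144.0)]
2 [0.0, 0.07, -0.24] [0.25, -0.0, 0.0]
5 [0.0, 0.19, -0.58] [0.62, -0.01, 0.0]
9 [0.01, 0.39, -1.04] [1.12, -0.02, 0.0]
13 [0.01, 0.61, -1.47] [1.62, -0.03, 0.0]
17 [0.02, 0.86, -1.9] [2.12, -0.04, 0.0]
21 [0.02, 1.15, -2.3] [2.62, -0.05, 0.0]
24 [0.03, 1.37, -2.59] [3.0, -0.05, 0.0]
26 [0.03, 1.54, -2.77] [3.25, -0.06, 0.0]
```

View pics/w6.png

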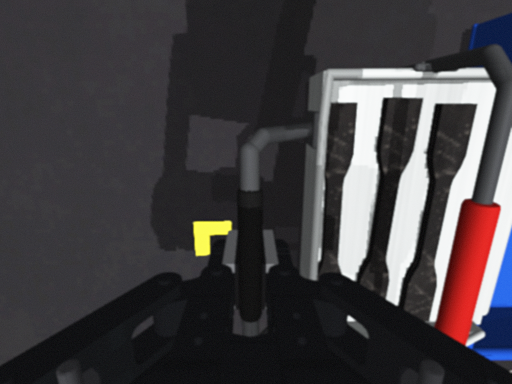

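The wrist view shows the pan level, all three bars in it, and its lip on the rim (floor at z≈68 mm). Continuing over.

Request:
jog_arm(targets=[[[0,0.06,-0.23],[0.25,0,0],0],[[0,0.18,-0.57],[0.62,0,0],0],[[0,0.37,-1.03],[1.12,0,0],0],[[0,0.59,-1.46],[1.62,0,0],0],[[0,0.84,-1.89],[2.12,0,0],0],[[0,1.13,-2.29],[2.62,0,0],0],[[0,1.35,-2.58],[3,0,0],0],[[0.03,1.52,-2.76],[3.25,-0.05,0],0]])

```text
time: 15.98
tool_pos: [0.544, 0.016, 0.177]
tool_rot: [0.001, 0.009, 0.974, -0.226]
contact_force: [0.3, 1.6, -2.6]
gripper_width: 0.115
grasp_force: 58.8
```

```bash
cat >> h.py <<'E'
def inbin():
    im,P=cloud("top");im2,P2=cloud("scene")
    for i,Q in((im,P),(im2,P2)):
        m=(abs(Q[...,0]-.546)<.115)&(Q[...,1]>.165)&(Q[...,1]<.285)&(Q[...,2]<.05)&(i.max(2)<70)&(Q[...,2]>-.005)
        k,l,st,c=cv2.connectedComponentsWithStats(m.astype(np.uint8));print("dark in bin",m.sum(),[(int(s[4]),np.round(np.nanmean(Q[l==j],0),3).tolist()) for j,s in enumerate(st) if j and s[4]>8])
def panbars():
    im,P=cloud("wrist")
    for v in (60,80,100,140): print(v,[(u,*(P[v,u,1:]*1000).round(0).tolist(),int(im[v,u].max())) for u in range(330,512,12)])
E
python3 - <<'E'
from h import *
print(state()["tool_pos"],state()["joint_pos"],state()["tool_rot"])
panbars();inbin()
arc([2,5,9,13,17,20,22])
E
```

```text
[0.54402155 0.01595943 0.17702848] [ 0.11716789 -0.03108871  1.83870598 -0.45770202  1.41161082 -1.34356961] [ 8.75003336e-04  8.96901823e-03  9.74175358e-01 -2.25612862e-01]
60 [(330, 17.0, -0.0, 99), (342, 28.0, 0.0, 101), (354, 39.0, 0.0, 100), (366, 49.0, 1.0, 66), (378, 59.0, -1.0, 63), (390, 69.0, 0.0, 66), (402, 78.0, -3.0, 67), (414, 88.0, -1.0, 67), (426, 97.0, -2.0, 68), (438, 94.0, 131.0, 62), (450, 98.0, 139.0, 59), (462, 102.0, 147.0, 60), (474, 105.0, 154.0, 47), (486, 108.0, 159.0, 48), (498, 110.0, 163.0, 73), (510, 114.0, 163.0, 80)]
80 [(330, 48.0, 146.0, 250), (342, 49.0, 116.0, 195), (354, 55.0, 114.0, 200), (366, 62.0, 112.0, 197), (378, 68.0, 109.0, 194), (390, 74.0, 104.0, 210), (402, 80.0, 102.0, 213), (414, 87.0, 99.0, 210), (426, 93.0, 97.0, 207), (438, 99.0, 92.0, 228), (450, 105.0, 90.0, 226), (462, 111.0, 89.0, 223), (474, 118.0, 86.0, 208), (486, 124.0, 82.0, 207), (498, 111.0, 166.0, 52), (510, 113.0, 171.0, 75)]
100 [(330, 48.0, 145.0, 236), (342, 50.0, 118.0, 229), (354, 56.0, 113.0, 243), (366, 62.0, 110.0, 244), (378, 69.0, 107.0, 244), (390, 75.0, 
[... 279 characters left out ...]
6.0, 45), (342, 52.0, 124.0, 61), (354, 59.0, 120.0, 48), (366, 64.0, 110.0, 242), (378, 71.0, 106.0, 188), (390, 78.0, 113.0, 60), (402, 84.0, 110.0, 78), (414, 91.0, 106.0, 69), (426, 98.0, 93.0, 255), (438, 103.0, 100.0, 63), (450, 109.0, 99.0, 72), (462, 116.0, 95.0, 66), (474, 124.0, 83.0, 255), (486, 111.0, 166.0, 168), (498, 113.0, 171.0, 146), (510, 117.0, 168.0, 152)]
dark in bin 0 []
dark in bin 0 []
2 [0.0, 0.07, -0.23] [0.25, -0.0, 0.0]
5 [0.0, 0.19, -0.58] [0.62, -0.01, 0.0]
9 [0.01, 0.38, -1.03] [1.12, -0.02, 0.0]
13 [0.01, 0.6, -1.47] [1.62, -0.03, 0.0]
17 [0.02, 0.85, -1.89] [2.12, -0.04, 0.01]
20 [0.02, 1.05, -2.2] [2.5, -0.04, 0.01]
22 [0.03, 1.2, -2.39] [2.75, -0.05, 0.01]
```

Request:
jog_arm(targets=[[[0,0.07,-0.23],[0.25,0,0],0],[[0,0.19,-0.58],[0.62,0,0],0],[[0,0.38,-1.03],[1.12,0,0],0],[[0,0.59,-1.46],[1.62,0,0],0],[[0,0.84,-1.88],[2.12,0,0],0],[[0,1.04,-2.19],[2.5,0,0],0],[[0,1.19,-2.38],[2.75,0,0],0],[[0,1.19,-2.38],[2.75,0,0],0]])

```text
time: 17.12
tool_pos: [0.5446, 0.0689, 0.2168]
tool_rot: [-0.001, 0.008, 0.914, -0.407]
contact_force: [-0.2, 1.3, -3.3]
gripper_width: 0.111
grasp_force: 59.0
```

Run:
```python
from h import *
print(state()["joint_pos"])
panbars();inbin()
```

```text
[ 0.34659085  0.11196158  1.73403853 -0.77158148  1.64004324 -1.12114976]
60 [(330, -31.0, -1.0, 68), (342, -17.0, -2.0, 64), (354, -1.0, -0.0, 64), (366, 13.0, 0.0, 64), (378, 25.0, -2.0, 63), (390, 38.0, 1.0, 66), (402, 49.0, -1.0, 65), (414, 60.0, -0.0, 66), (426, 70.0, -2.0, 70), (438, 124.0, 143.0, 70), (450, 131.0, 151.0, 77), (462, 137.0, 156.0, 75), (474, 143.0, 161.0, 73), (486, 148.0, 166.0, 66), (498, 151.0, 168.0, 105), (510, 155.0, 169.0, 83)]
80 [(330, 88.0, 177.0, 252), (342, 78.0, 151.0, 120), (354, 82.0, 145.0, 133), (366, 87.0, 140.0, 128), (378, 92.0, 134.0, 127), (390, 96.0, 129.0, 130), (402, 101.0, 125.0, 129), (414, 106.0, 119.0, 129), (426, 110.0, 114.0, 136), (438, 116.0, 110.0, 150), (450, 120.0, 104.0, 144), (462, 125.0, 101.0, 142), (474, 130.0, 95.0, 143), (486, 134.0, 89.0, 143), (498, 153.0, 172.0, 74), (510, 157.0, 174.0, 104)]
100 [(330, 88.0, 176.0, 231), (342, 78.0, 149.0, 165), (354, 83.0, 143.0, 172), (366, 88.0, 138.0, 235), (378, 93.0, 134.0, 233), (390, 98.0, 129.0, 241), (402, 102.0, 123.0, 244), (414, 107.0, 117.0, 244), (426, 112.0, 112.0, 240), (438, 117.0, 109.0, 244), (450, 121.0, 103.0, 243), (462, 126.0, 99.0, 243), (474, 131.0, 93.0, 241), (486, 136.0, 88.0, 241), (498, 155.0, 174.0, 80), (510, 158.0, 174.0, 73)]
140 [(330, 74.0, 153.0, 162), (342, 79.0, 147.0, 166), (354, 84.0, 142.0, 214), (366, 89.0, 136.0, 230), (378, 95.0, 133.0, 228), (390, 100.0, 127.0, 244), (402, 104.0, 121.0, 246), (414, 109.0, 115.0, 239), (426, 114.0, 110.0, 245), (438, 119.0, 106.0, 243), (450, 124.0, 100.0, 242), (462, 129.0, 96.0, 242), (474, 134.0, 91.0, 240), (486, 139.0, 85.0, 242), (498, 157.0, 175.0, 124), (510, 160.0, 174.0, 64)]
dark in bin 240 [(83, [0.584, 0.218, 0.016]), (157, [0.539, 0.189, 0.027])]
dark in bin 208 [(122, [0.588, 0.206, 0.021]), (85, [0.49, 0.208, 0.019])]
```

The pan is empty. Swinging it back down.

Run:
```python
from h import *
arc([-2,-6,-11,-16,-21,-26,-31,-35])
```

```text
-2 [-0.0, -0.06, 0.24] [-0.25, 0.0, -0.0]
-6 [-0.01, -0.16, 0.72] [-0.75, 0.01, -0.01]
-11 [-0.02, -0.23, 1.33] [-1.37, 0.02, -0.01]
-16 [-0.02, -0.25, 1.94] [-2.0, 0.03, -0.02]
-21 [-0.03, -0.21, 2.55] [-2.62, 0.04, -0.03]
-26 [-0.03, -0.13, 3.16] [-3.25, 0.05, -0.03]
-31 [-0.04, 0.01, 3.76] [-3.87, 0.06, -0.04]
-35 [-0.04, 0.16, 4.23] [-4.37, 0.07, -0.04]
```

Request:
jog_arm(targets=[[[0,-0.06,0.24],[-0.25,0,0],0],[[0,-0.16,0.72],[-0.75,0,0],0],[[-0.02,-0.23,1.33],[-1.37,0.02,0],0],[[-0.02,-0.25,1.94],[-2,0.03,-0.02],0],[[-0.03,-0.21,2.55],[-2.62,0.04,-0.03],0],[[-0.03,-0.13,3.16],[-3.25,0.05,-0.03],0],[[-0.04,0.01,3.76],[-3.87,0.06,-0.04],0],[[-0.04,0.16,4.23],[-4.37,0.07,-0.04],0]])

```text
time: 18.27
tool_pos: [0.5443, -0.0088, 0.1438]
tool_rot: [-0.004, 0.009, 0.994, -0.112]
contact_force: [0.1, 2.5, -3.2]
gripper_width: 0.118
grasp_force: 58.9
```

Run:
```python
from h import *
print(state()["tool_pos"],state()["tool_rot"])
inbin()
arc([-3,-7,-12,-17,-22,-26,-29,-31,-33,-34,-35])
```

```text
[ 0.54425646 -0.00877313  0.14379212] [-0.00366335  0.00915415  0.99365691 -0.11202106]
dark in bin 304 [(304, [0.549, 0.203, 0.019])]
dark in bin 255 [(255, [0.542, 0.204, 0.02])]
-3 [-0.01, -0.09, 0.36] [-0.37, 0.01, -0.0]
-7 [-0.01, -0.17, 0.85] [-0.87, 0.02, -0.01]
-12 [-0.02, -0.23, 1.47] [-1.5, 0.03, -0.02]
-17 [-0.03, -0.23, 2.09] [-2.12, 0.04, -0.02]
-22 [-0.03, -0.18, 2.71] [-2.75, 0.05, -0.03]
-26 [-0.04, -0.11, 3.2] [-3.25, 0.06, -0.04]
-29 [-0.04, -0.03, 3.56] [-3.62, 0.07, -0.04]
-31 [-0.04, 0.04, 3.8] [-3.87, 0.07, -0.04]
-33 [-0.04, 0.11, 4.04] [-4.12, 0.08, -0.05]
-34 [-0.04, 0.15, 4.15] [-4.25, 0.08, -0.05]
-35 [-0.05, 0.19, 4.27] [-4.37, 0.08, -0.05]
```

Request:
jog_arm(targets=[[[0,-0.09,0.36],[-0.37,0,0],0],[[-0.01,-0.17,0.85],[-0.87,0.02,0],0],[[-0.02,-0.23,1.47],[-1.5,0.03,-0.02],0],[[-0.03,-0.23,2.09],[-2.12,0.04,-0.02],0],[[-0.03,-0.18,2.71],[-2.75,0.05,-0.03],0],[[-0.04,-0.11,3.2],[-3.25,0.06,-0.04],0],[[-0.04,0,3.68],[-3.75,0.07,-0.04],0],[[-0.04,0.11,4.04],[-4.12,0.08,-0.05],0]])

```text
time: 19.38
tool_pos: [0.5447, -0.0286, 0.045]
tool_rot: [-0.008, 0.006, 0.985, 0.173]
contact_force: [0.6, 1.0, -1.2]
gripper_width: 0.117
grasp_force: 59.1
```

Run:
```python
from h import *
arc([-1,-2,-3,-4])
```

```text
-1 [-0.0, -0.03, 0.12] [-0.12, 0.0, -0.0]
-2 [-0.0, -0.06, 0.24] [-0.25, 0.0, -0.0]
-3 [-0.01, -0.09, 0.36] [-0.37, 0.01, -0.0]
-4 [-0.01, -0.11, 0.48] [-0.5, 0.01, -0.01]
```

Request:
jog_arm(targets=[[[0,-0.03,0.12],[-0.12,0,0],0],[[0,-0.06,0.24],[-0.25,0,0],0],[[0,-0.08,0.34],[-0.37,0,0],0],[[0,-0.08,0.36],[-0.37,0,0],0]])

```text
time: 19.88
tool_pos: [0.5448, -0.027, 0.0361]
tool_rot: [-0.007, 0.006, 0.98, 0.198]
contact_force: [-2.6, -4.2, 2.9]
gripper_width: 0.115
grasp_force: 59.7
```

```bash
cat >> h.py <<'E'
def lip():
    for n in("scene","top"):
        im,P=cloud(n);m=(abs(P[...,0]-.545)<.095)&(P[...,1]>.09)&(P[...,1]<.19)&(P[...,2]>.03)&(P[...,2]<.09)&(im.min(2)>110)
        Q=P[m];print(n,m.sum(),"y",np.percentile(Q[:,1],[5,50,95,100]).round(4),"z",np.percentile(Q[:,2],[5,50,95]).round(4))
        for a,b in((.45,.50),(.50,.55),(.55,.60),(.6,.65)):
            k=Q[(Q[:,0]>a)&(Q[:,0]<b)]
            if len(k): print("  ",a,k[np.argsort(k[:,1])[-6:],1:].mean(0).round(4),len(k))
E
python3 -c "
from h import *
lip()"
```

```text
scene 579 y [0.0928 0.1178 0.1513 0.1597] z [0.044  0.058  0.0725]
   0.45 [0.1564 0.0681] 226
   0.5 [0.1576 0.0667] 239
   0.55 [0.1489 0.0658] 114
top 792 y [0.0937 0.1239 0.1544 0.1594] z [0.0435 0.0607 0.0739]
   0.45 [0.1569 0.0644] 168
   0.5 [0.1576 0.0631] 229
   0.55 [0.1583 0.0618] 223
   0.6 [0.156  0.0654] 172
```

The lip overlaps the rim evenly along its length, so the pan is still hooked. Releasing and withdrawing along the finger axis.

Request:
jog_arm(targets=[[[0,0,0],[0,0,0],15],[[0,0,0],[0,0,0],25],[[0,0,0],[0,0,0],45],[[0,0,0],[0,0,0],45],[[0,0,-0.6],[0,0,0],45],[[0,0,-1.8],[0,0,0],45],[[0,0,-3.5],[0,0,0],45],[[0,0,-5.5],[0,0,0],45]])

```text
time: 20.98
tool_pos: [0.5457, -0.0805, 0.1638]
tool_rot: [-0.007, 0.006, 0.98, 0.199]
contact_force: [1.1, -0.5, 0.1]
gripper_width: 0.452
grasp_force: 0.0
```

Request:
jog_arm(targets=[[[0,-1,-2],[0,0,0],45],[[0,-2,-4],[0,0,0],45],[[0,-2,-4],[0,0,0],45]])

```text
time: 21.35
tool_pos: [0.5483, -0.1687, 0.24]
tool_rot: [-0.003, 0.008, 0.981, 0.196]
contact_force: [0.5, -0.0, 0.4]
gripper_width: 0.452
grasp_force: 0.0
```

Run:
```python
from h import *
lip();inbin()
im,P=cloud("top")
B=np.load("top0.npz");print("black pixels outside bin near pan:")
m=(abs(P[...,0]-.545)<.1)&(P[...,1]>-.02)&(P[...,1]<.14)&(P[...,2]>.008)
Q=P[m];A=np.c_[Q[:,:2],np.ones(len(Q))];f=Q[abs(Q[:,0]-.545)<.07];f=f[(f[:,1]>.06)&(f[:,2]<.075)];c=np.polyfit(f[:,1],f[:,2],1);print("tilt",np.degrees(np.arctan(c[0])))
d=im[m];print("dark in pan",(d.max(1)<60).sum(),m.sum())
# changed things elsewhere
dd=(np.abs(im.astype(int)-B["im"]).max(2)>60).astype(np.uint8)
k,l,st,c=cv2.connectedComponentsWithStats(dd);print([(s.tolist()) for s in st[1:] if s[4]>25])
```

```text
scene 877 y [0.093  0.1207 0.1525 0.1615] z [0.045  0.0601 0.072 ]
   0.45 [0.1568 0.0673] 222
   0.5 [0.1571 0.0679] 249
   0.55 [0.1565 0.0671] 227
   0.6 [0.1543 0.0688] 179
top 790 y [0.0937 0.1238 0.1543 0.159 ] z [0.044  0.0603 0.0732]
   0.45 [0.1568 0.0654] 164
   0.5 [0.1576 0.0629] 229
   0.55 [0.1583 0.0635] 227
   0.6 [0.1565 0.0659] 170
dark in bin 305 [(305, [0.549, 0.203, 0.019])]
dark in bin 243 [(243, [0.541, 0.204, 0.02])]
black pixels outside bin near pan:
tilt 24.261754887629554
dark in pan 15 1637
[[22, 129, 348, 255, 16607], [344, 151, 32, 47, 251], [216, 179, 39, 48, 1611], [199, 187, 13, 38, 366], [40, 232, 63, 38, 431], [23, 239, 32, 29, 510], [88, 270, 17, 3, 31], [272, 345, 23, 39, 156]]
```

Run:
```python
from h import *
im,P=cloud("top");B=np.load("top0.npz")
s=np.s_[145:205,335:380]
for i,Q in((B["im"],B["P"]),(im,P)):
    g=cv2.medianBlur(cv2.cvtColor(np.ascontiguousarray(i),cv2.COLOR_RGB2GRAY),3)
    m=np.zeros(g.shape,bool);m[145:192,335:362]=True
    h=Q[...,2]; k=m&(h>.006)&(h<.05);print("rod",k.sum(),Q[k].mean(0).round(3),Q[k].min(0).round(3),Q[k].max(0).round(3))
print([f"{np.nanmean(B['P'][r][...,2]):.3f} {np.nanmean(P[r][...,2]):.3f}" for r in (np.s_[195:220,360:385],np.s_[225:250,343:378],np.s_[145:165,278:297],np.s_[170:198,362:392])])
```

```text
rod 275 [ 0.71  -0.369  0.011] [ 0.603 -0.431  0.006] [ 0.808 -0.313  0.026]
rod 28 [ 0.669 -0.374  0.013] [ 0.603 -0.412  0.006] [ 0.702 -0.354  0.022]
['0.029 0.028', '0.003 0.003', '0.011 0.011', '0.010 0.021']
```

Run:
```python
from h import *
for n in("top","scene"):
    if n=="top": C=[("0",*(lambda z:(z["im"],z["P"]))(np.load(n+"0.npz")))]
    else: C=[("0",*(lambda z:(z["im"],z["P"]))(np.load(n+"0.npz"))),("3",*(lambda z:(z["im"],z["P"]))(np.load("scene3.npz"))),("4",*(lambda z:(z["im"],z["P"]))(np.load("s4.npz")))]
    C.append(("now",*cloud(n)))
    for t,i,Q in C:
        m=(Q[...,0]>.56)&(Q[...,0]<.85)&(Q[...,1]<-.28)&(Q[...,1]>-.6)&(Q[...,2]>.006)&(Q[...,2]<.06)
        k,l,s,c=cv2.connectedComponentsWithStats(m.astype(np.uint8))
        print(n,t,[(int(a[4]),Q[l==j].mean(0).round(3).tolist()) for j,a in enumerate(s) if j and a[4]>25])
for t in("w1","w2","w5"):
    z=np.load(t+".npz");Q=z["P"];m=(Q[...,0]>.56)&(Q[...,1]<-.28)&(Q[...,2]>.006)&(Q[...,2]<.04)&(Q[...,0]<.8)
    k,l,s,c=cv2.connectedComponentsWithStats(m.astype(np.uint8));print(t,[(int(a[4]),Q[l==j].mean(0).round(3).tolist()) for j,a in enumerate(s) if j and a[4]>25])
```

```text
top 0 [(141, [0.698, -0.54, 0.043]), (161, [0.829, -0.372, 0.012]), (30, [0.803, -0.301, 0.009]), (98, [0.72, -0.386, 0.013]), (355, [0.638, -0.475, 0.021]), (31, [0.624, -0.337, 0.015])]
top now [(145, [0.713, -0.54, 0.042]), (355, [0.637, -0.474, 0.022])]
scene 0 [(234, [0.821, -0.362, 0.011]), (166, [0.688, -0.37, 0.013]), (540, [0.629, -0.476, 0.021])]
scene 3 [(236, [0.823, -0.365, 0.011]), (171, [0.687, -0.37, 0.013]), (545, [0.63, -0.475, 0.021])]
scene 4 [(202, [0.827, -0.367, 0.011]), (166, [0.686, -0.369, 0.013]), (546, [0.629, -0.476, 0.021])]
scene now [(204, [0.824, -0.368, 0.011]), (169, [0.687, -0.37, 0.013]), (548, [0.63, -0.475, 0.021])]
w1 [(3348, [0.631, -0.472, 0.02]), (670, [0.663, -0.356, 0.012])]
w2 [(2578, [0.628, -0.447, 0.019]), (573, [0.638, -0.343, 0.013]), (305, [0.747, -0.4, 0.013])]
w5 [(860, [0.667, -0.356, 0.011])]
```

The scene camera shows the piston rod where it was; from the top camera the arm was only hiding it. All is in place, so I'm handing in.

```bash
python3 -c "
from plant import *
print(job_done())"
```

```text
the job is handed in; nothing more can be done
None
```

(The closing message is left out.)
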